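# Load one jar cap from the cap magazine into the marking nest

### The job

Slide the lowest gold cap, the one sticking out at the front, out of the cap magazine so that the other three drop down flat on the magazine's floor. Lay it on the narrow apron in front of the blue marking nest and slide it in along the floor, past the sprung ball in the side wall, until it is fully home and the ball has clicked out behind it. Let go, and leave the other caps in the magazine and the things standing round about where they are.

Things in the scene. Friction and masses are not known exactly. Their poses are not given: they have to be found in the camera images.
- magazine: Fixed cap magazine: aluminium foot, steel posts round a column of caps. Origin on the column axis at the worktop; -x points out of the outlet, z up. Column floor 25 mm up. From x -31 to +2 mm the foot is a sill only 40 mm wide (y +-20), free space beside it down to the worktop; behind, 94 mm wide. Side posts at x 2, y +-37 mm (radius 4), tops at 70 mm; nothing stands at the sides ahead of them.
- tongue (a point): Lower edge of the magazine's steel tongue (28 mm wide, y +-14), at magazine x -35 mm, 13.5 mm above the column floor: only the lowest cap passes out under it. It hangs from a strap of the same width that runs over the stack, top 73 mm above the worktop.
- column_floor (a point): Point on the column floor (25 mm above the worktop) on the column's axis, axes as the magazine's. Each cap that has dropped is centred here to within about 5 mm.
- outlet (a point): Point on the magazine's sill, 24 mm ahead (-x) of the column's axis, where the lowest cap is centred at the start to within about 2 mm; axes as the magazine's.
- cap_bottom: Lowest gold jar cap: solid disc, diameter 63.5 mm, 10.5 mm thick, 27 to 48 g. Origin: centre of its underside; z up, its yaw means nothing. At the start it lies flat on the magazine floor, standing about 24 mm out of the column to -x, the other caps resting on its rear part. Can be gripped from above across its diameter, a finger on either side (magazine's y).
- cap_second: Second cap from below, the same size; origin at the centre of its underside. It rests on cap_bottom in the column and falls 10.5 mm on to the floor when that is gone.
- cap_third: Third cap, the same size; origin at the centre of its underside; rests on cap_second.
- cap_top: Topmost cap, the same size; origin at the centre of its underside; rests on cap_third, 42 mm stack in all.
- nest: Fixed marking nest: blue base, low aluminium walls round a U-shaped pocket open to its -x. Origin at the worktop under a seated cap's centre; +x into the pocket, z up. Floor 20 mm up, all slippery (friction 0.2). Side walls' inner faces y +-32.4, x -45 to 39 mm, 8.5 mm high; back wall face x 32.3 mm.
- nest_home (a point): Point on the nest's floor (20 mm above the worktop) where the centre of the cap's underside comes when it is fully home; axes as the nest's.
- nest_mouth (a point): Point on the nest's apron, 82 mm ahead (-x) of nest_home and level with it; axes as the nest's. A cap laid here clears the walls and has only to be slid 82 mm along +x. The apron (x -115 to -51 mm from nest_home) is 40 mm wide (y +-20), free space beside it down to the worktop. Flared lead-ins reach out to x -57 mm, y +-46 mm outside.
- nest_ball (a joint): Sprung steel ball, 10 mm across, in the nest's +y wall, 17 mm ahead (-x) of nest_home, 5 mm above the floor. 0 = fully out, 5.4 mm into the pocket; grows (m) as pressed into the wall, at most 0.007. A cap pushed in presses it back about 3 mm when 17 mm short of home, then it springs out behind the cap's widest part. Spring 1 to 2.5 N, whole push about 1 to 6 N.
- paste_jar: Bystander: open glass jar of ochre paste, 70 mm in diameter, 113 mm high; origin at the centre of its base.
- label_roll: Bystander: white label roll, 66 mm in diameter, 39 mm high; origin at the centre of its base.
- counter: Bystander: small round white tally counter, 44 x 51 x 30 mm; origin at the middle of its underside.
- marker: Bystander: white marker with green cap, 122 x 14 mm, lying near the worktop's front edge; origin at the middle of its underside.
There are look-alikes about, which are no part of the job. Leave any orange or purple look-alike of the cap_bottom alone.

How it is judged:
By the outcome, as a careful person would: the job done as asked, in the order asked, and still so for the second after the job is handed in, with the robot touching nothing.
It also fails if it takes over 53 s, if anything falls off the work surface, if the arm or the gripper's body presses on something with over 40 N, if the wrist force passes 120 N, or if a joint passes its speed limit or range.

### The arm

A 6-joint arm with a two-finger parallel gripper is mounted at the origin on a cart in front of the work surface, level with it; the furniture and walls round the work are solid. World frame = base frame: x ahead of the robot, y to its left, z up, the work surface at z = 0. Lengths are in m, angles in rad, forces in N, time in s.
With the tool pointing down it reaches from about 0.3 to 0.775 m from the base axis. Payload 14.6 kg.
Tool frame: the origin (TCP) lies on the front face of the gripper's body, between the roots of the fingers; the fingertips stand 73 mm ahead of it and the grasp point (between the pads) lies 54 mm ahead of it; z points along the fingers, y is the direction in which the jaws open and shut (so a half turn about z gives the same grasp; the last joint's range is limited). The gripper opens to 85 mm and grips with 20 to 120 N. Pads are 22 mm wide; open, the fingers measure 114 mm over their backs; the gripper's body (76 mm by 85 mm) begins 54 mm behind the grasp point. The pads swing forward as they close: fully open they stand 13 mm farther back than shut.
Start: joints at [-1.243, 0.3, 1.521, -0, 1.321, -0.067], TCP at [0.212, -0.508, 0.304] pointing down, gripper open.
Joint ranges: [-3.03, 3.03], [-0.79, 2.21], [0.23, 2.52], [-1.04, 4.18], [0, 3.07], [-2.55, 2.55]. Speed limits (rad/s): [2.22, 2.22, 2.57, 3.14, 3.14, 3.14].

### API

Orientations are given as a unit quaternion [w, x, y, z].
In Python, from workcell import bot gives the robot as it stands.
- The arm moves only by the tool drive_tool, never from a script. Its argument "commands" is a list that holds one entry, the list of rows, each a list of 7 numbers: the shift along the tool's x, y, z in m, then the turn, a rotation vector about the tool's x, y, z in rad, then the finger opening in m, from 0 to 0.0854. A call has 1 to 12 rows; each row is the pose to reach, as a shift and turn from the pose commanded when the call began, along the tool's axes at that moment; what a row does not reach only later rows make up. A row lasts 1/10 s, in which the tool goes at most 50 mm and 8.59 degrees, less where a joint would pass 70% of its speed; a pose out of reach is approached as far as the arm can. A call with a gripper value outside its range is refused whole. The fingers move at their own pace and stop on an object; "grip_force" is the grip in N (left out, the last holds). Time passes only in rows, so rows that repeat a pose let the fingers close. It gives the time, the measured TCP pose, the force and the opening at its end, in the units of the state.
- bot.state(): the state, without advancing time (a new reading comes with each control period).
- bot.capture(name): name is "scene" or "top"; returns a dict with "frame" (400x640x3 uint8, blue, green, red), "K" (3x3 intrinsics, pixels), "dist" ([k1, k2, p1, p2, k3] as OpenCV has them; the pictures are not rectified), "R" (3x3) and "t" (3): a world point X has camera coordinates R X + t. Camera axes: x right, y down, z forward; pixel columns grow to the right and rows downward; lengths in m; the calibration is good to about 2 mm. A picture is of the moment at which its call begins. There is no depth.
- bot.close_job(): hands the job in, once; it reports no verdict.
Trained networks look in a picture, given as the dict that the camera call returned (one of the last four; its "shot" number tells which), for a name from the list of things; names that differ only in an ending like _2 or _b are one class to them, and where a whole thing is asked for, a point or a joint stands for the part that bears it (a point fixed in the world has none). Each returns a list of dicts, best first, with "score" (0 to 1); they miss things now and then, are a little off and sometimes report something else, mostly with a low value. They report only what shows in the picture. A call takes as long as a camera call. They do not tell look-alikes from the thing itself.
- bot.find_in(picture, label): "extent" ([left, top, right, bottom] in pixels, round what is visible of it).
The state is a dict: "time_s": time; "joints": joint angles; "qvel": joint speeds; "joint_efforts": joint torques, N m; "position": TCP position; "orientation": TCP orientation; "wrist_force": force on the tool from outside, world axes, zero at the start; "moment": the same for the moment, N m; "opening": finger opening in m.
Only numpy, scipy, OpenCV 4.12 (cv2) and the standard library are available. Lean on these libraries where they do the work, as an engineer would, in place of code of your own. Each camera call takes 0.05 s, during which the arm holds its last target. There are 200 camera calls.

## Working session

There is one attempt and no reset: what is moved stays moved. The work goes in short steps, Python scripts to look and compute and a tool call to move; the robot and the scene stay as the last step left them, time stands still between calls to the robot, and variables do not carry over. Pictures are saved under pics/ and viewed, about 8 in all and at most 12, crops included, and the job is handed in when it is done.

Besides the shell and the picture viewer there is one more tool, called in YAML: its name, and indented under it one key for each argument. drive_tool: Moves the arm, as the interface text tells. Its arguments: {"type":"object","properties":{"commands":{"type":"array"},"grip_force":{"type":"number"}},"required":["commands"]}

```bash
mkdir -p pics; ls
cat > h.py <<'E'
import numpy as np, cv2
from workcell import bot
def ray(c,uv):
    p=cv2.undistortPoints(np.array([[uv]],float),np.array(c["K"]),np.array(c["dist"]))[0,0]
    R=np.array(c["R"]);t=np.array(c["t"]);return -R.T@t, R.T@np.array([p[0],p[1],1])
def onz(c,uv,z):
    o,d=ray(c,uv);return o+d*(z-o[2])/d[2]
def proj(c,X):
    X=np.atleast_2d(np.array(X,float));return cv2.projectPoints(X,cv2.Rodrigues(np.array(c["R"]))[0],np.array(c["t"],float),np.array(c["K"]),np.array(c["dist"]))[0][:,0]
E
python3 - <<'E'
from h import *
for n in("scene","top"):
    c=bot.capture(n);cv2.imwrite(f"pics/{n}0.png",c["frame"]);print(n,c["K"],c["R"],c["t"])
    for l in("magazine","cap_bottom","nest","nest_ball","paste_jar","label_roll","counter","marker"):
        for d in bot.find_in(c,l)[:4]:print(l,round(d["score"],2),np.round(d["extent"]))
print(bot.state())
E
```

```text
pics
scene [[500.10823669   0.         324.11497297]
 [  0.         500.10823669 198.31915413]
 [  0.           0.           1.        ]] [[ 0.86704394 -0.49815715  0.00861708]
 [-0.35820483 -0.63529133 -0.68417412]
 [ 0.34630059  0.59012235 -0.7292678 ]] [-0.44540234  0.21587585  1.4436293 ]
magazine 0.76 [347. 203. 378. 236.]
cap_bottom 0.84 [319. 200. 334. 215.]
cap_bottom 0.77 [347. 186. 364. 199.]
cap_bottom 0.62 [357. 246. 380. 265.]
cap_bottom 0.58 [341. 221. 360. 230.]
nest 0.8 [304. 148. 350. 182.]
paste_jar 0.9 [281. 110. 304. 142.]
label_roll 0.78 [398. 258. 423. 282.]
counter 0.66 [346. 208. 376. 237.]
counter 0.53 [382. 281. 396. 296.]
top [[483.44511151   0.         326.96112023]
 [  0.         483.44511151 201.02887618]
 [  0.           0.           1.        ]] [[ 0.0102017  -0.99994123 -0.00366776]
 [-0.98950626 -0.00956642 -0.14417299]
 [ 0.14412943  0.00510008 -0.9895457 ]] [0.01400314 0.51731408 1.20617691]
magazine 0.82 [365. 164. 402. 202.]
cap_bottom 0.94 [325. 194. 346. 217.]
cap_bottom 0.64 [320. 152. 343. 172.]
cap_bottom 0.59 [414. 193. 432. 214.]
cap_botto
[... 369 characters left out ...]
42. 291. 204.]
{'time_s': 0.9, 'joints': array([-1.24261525e+00,  2.99912684e-01,  1.52103472e+00,  1.46452834e-05,
        1.32071028e+00, -6.65820255e-02]), 'qvel': array([ 0.00077483, -0.00061657,  0.00173565, -0.00163426,  0.0010057 ,
        0.00131447]), 'joint_efforts': array([ 1.21235706e-03, -5.43344378e+01, -3.61979091e+01, -3.25078281e-05,
        6.24672575e-04,  2.34435430e-05]), 'position': array([ 0.21152619, -0.50767489,  0.30385892]), 'orientation': array([-3.31610452e-05,  9.80583778e-01,  1.96100619e-01,  2.79355480e-06]), 'wrist_force': array([ 0.28256753, -0.52146642,  0.02680906]), 'moment': array([-0.03592759,  0.02264184,  0.03611487]), 'opening': 0.08513054634171131}
```

Run:
```python
import cv2,numpy as np
t=cv2.imread("pics/top0.png");s=cv2.imread("pics/scene0.png")
a=cv2.resize(t[130:270,230:430],None,fx=4,fy=4,interpolation=cv2.INTER_CUBIC);cv2.imwrite("pics/t1.png",a)
a=cv2.resize(s[135:285,290:430],None,fx=4,fy=4,interpolation=cv2.INTER_CUBIC);cv2.imwrite("pics/s1.png",a)
```

```text
(no output)
```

View pics/t1.png

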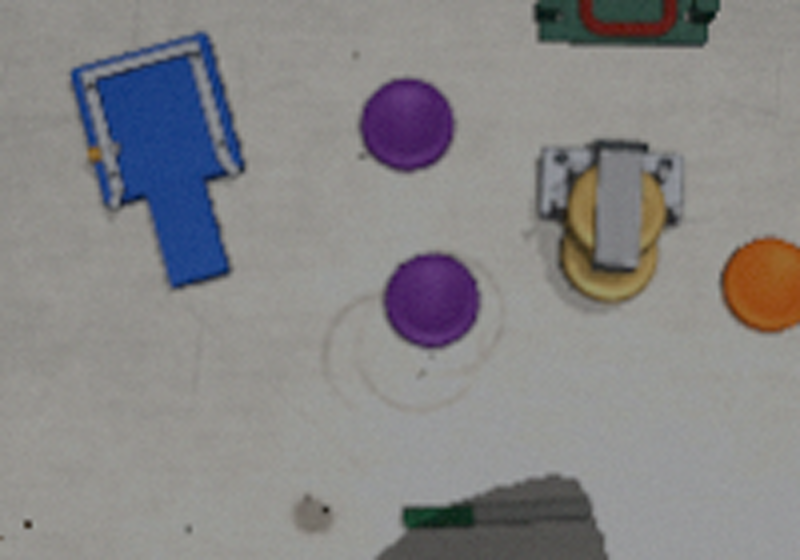

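View pics/s1.png

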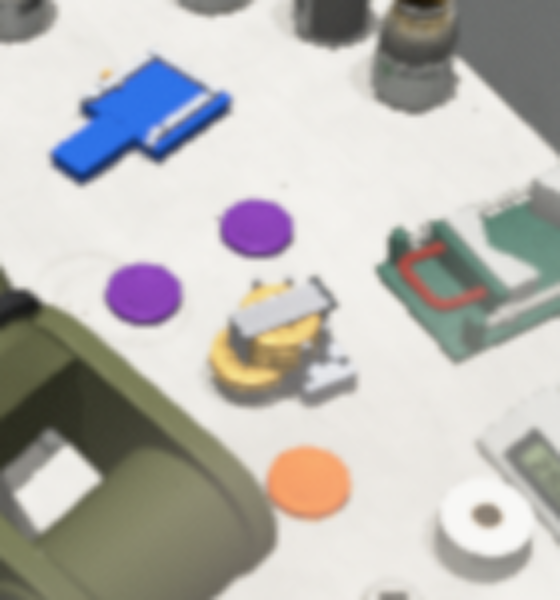

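The top view (crop = 4×, offset 230,130) shows the blue nest at left, with its pocket at (160,110), ball at (95,155) and apron end near (200,280). The magazine is at (610,210). Candidates for the lowest cap: purple (407,125), purple (432,300), orange (768,285), and the gold disc at (610,262) showing from under the stack and strap. Only the gold one is in the magazine, so it is the one meant. The enlarged crops confirm this.

```bash
cat > fit.py <<'E'
from h import *
from scipy.optimize import minimize
C={n:bot.capture(n) for n in("top","scene")}
def tf(p,P):
    c,s=np.cos(p[2]),np.sin(p[2]);P=np.atleast_2d(P)
    return np.c_[p[0]+c*P[:,0]-s*P[:,1],p[1]+s*P[:,0]+c*P[:,1],P[:,2]]
def box(x0,x1,y0,y1,z0,z1):return np.array([[x,y,z] for x in(x0,x1) for y in(y0,y1) for z in(z0,z1)])/1000
def fill(m,c,X,S=8,o=(0,0)):
    h=cv2.convexHull(((proj(c,X)-o+0.5)*S).astype(np.float32));cv2.fillConvexPoly(m,np.round(h).astype(np.int32),255)
def soft(c,lst,x0,y0,w,h,S=8):
    m=np.zeros((h*S,w*S),np.uint8)
    for X in lst: fill(m,c,X,S,(x0,y0))
    return cv2.resize(m,(w,h),interpolation=cv2.INTER_AREA)/255.
a=np.linspace(0,2*np.pi,60)
def disc(x,z,r=31.75,t=10.5):return np.array([[x+r*np.cos(q),r*np.sin(q),k] for k in(z,z+t) for q in a])/1000
def hsv(n):return cv2.cvtColor(C[n]["frame"],cv2.COLOR_BGR2HSV).astype(float)
E
python3 - <<'E'
from fit import *
H={n:hsv(n) for n in C}
f={n:C[n]["frame"].astype(float) for n in C}
win={"top":(240,130,60,80),"scene":(295,140,65,50)}
# soft blue measure
blue={n:np.clip((f[n][...,0]-f[n][...,2]-20)/80,0,1) for n in C}
def cost(p,names=("top","scene")):
    e=0
    for n in names:
        x,y,w,h=win[n]
        L=[tf(p,box(-115,-50,-20,20,0,20)),tf(p,box(-51,p[4],-p[3],p[3],0,20))]
        m=soft(C[n],L,x,y,w,h); b=blue[n][y:y+h,x:x+w]
        # only judge apron + base front: weight out walls
        W=soft(C[n],[tf(q0,box(-140,-62,-45,45,0,20))],x,y,w,h)
        e+=(W*(m-b)**2).sum()+0.15*((1-W)*(m-b)**2).sum()
    return e
T=C["top"]
A=onz(T,(230+201/4,130+280/4),.02);B=onz(T,(230+178/4,130+190/4),.02);d=(B-A)[:2];yaw=np.arctan2(d[1],d[0]);d/=np.hypot(*d)
p0=np.r_[A[:2]+d*.115,yaw,45,42];q0=p0.copy();print("init",p0)
for names in(("top",),("scene",),("top","scene")):
    p=p0
    for k in range(2):
        s=np.vstack([p]+[p+v for v in np.diag([.006,.006,.05,4,4])])
        r=minimize(cost,p,args=(names,),method="Nelder-Mead",options=dict(initial_simplex=s,maxfev=400));p=r.x;q0=p.copy()
    print(names,np.round(p,4),r.fun)
np.save("nest.npy",p)
# magazine: gold mask
gold={n:np.clip((f[n][...,2]-f[n][...,0]-20)/50,0,1)*((H[n][...,0]>13)&(H[n][...,0]<40)) for n in C}
for n,(x,y,w,h) in {"top":(364,160,36,50),"scene":(335,195,45,50)}.items():
    g=gold[n][y:y+h,x:x+w]; ys,xs=np.nonzero(g>.5); print(n,xs.min()+x,xs.max()+x,ys.min()+y,ys.max()+y,len(xs))
win2={"top":(364,158,40,52),"scene":(335,195,45,50)}
def mcost(p,names):
    e=0
    for n in names:
        x,y,w,h=win2[n]
        caps=[tf(p,disc(-p[3],25))]+[tf(p,disc(p[4],25+10.5*k)) for k in(1,2,3)]
        m=soft(C[n],caps,x,y,w,h)*(1-soft(C[n],[tf(p,box(-36,40,-14,14,70.5,73)),tf(p,box(-36,-34,-14,14,38.5,73))],x,y,w,h))
        g=gold[n][y:y+h,x:x+w];e+=((m-g)**2).sum()
    return e
A=onz(T,(230+617/4,130+215/4),.067);p0=np.r_[A[:2],0.,24,0];print(p0)
for names in(("top",),("scene",),("top","scene")):
    p=p0
    for k in range(2):
        s=np.vstack([p]+[p+v for v in np.diag([.006,.006,.08,2,2])])
        r=minimize(mcost,p,args=(names,),method="Nelder-Mead",options=dict(initial_simplex=s,maxfev=400));p=r.x
    print(names,np.round(p,4),r.fun, mcost(p0,names))
np.save("mag.npy",p)
n=np.load("nest.npy")
out=[]
for k,(x,y,w,h) in {"top":(240,130,170,90),"scene":(290,140,100,110)}.items():
    S=5 if k=="top" else 4
    im=cv2.resize(C[k]["frame"][y:y+h,x:x+w],None,fx=S,fy=S,interpolation=cv2.INTER_CUBIC)
    for X in [tf(n,[[i/1000,j/1000,.02] for i,j in [(-115,-20),(-51,-20),(-51,20),(-115,20)]]),tf(n,[[i/1000,j/1000,.0285] for i,j in [(-45,-32.4),(32.3,-32.4),(32.3,32.4),(-45,32.4)]]),tf(p,disc(-p[3],35.5,t=0)[:60]),tf(p,disc(p[4],67,t=0)[:60]),tf(p,[[i/1000,j/1000,.073] for i,j in [(-36,-14),(36,-14),(36,14),(-36,14)]])]:
        u=np.round((proj(C[k],X)-(x,y)+.5)*S*16).astype(np.int32);cv2.polylines(im,[u],True,(0,0,255),1,cv2.LINE_AA,4)
    cv2.imwrite(f"pics/fit_{k}.png",im)
E
```

```text
init [ 0.63201319  0.17221183  0.27187286 45.         42.        ]
('top',) [ 0.6363  0.1782  0.3059 31.2352 29.5248] 28.384740031878763
('scene',) [ 0.6435  0.1819  0.2512 38.6634 37.5063] 31.707335957924833
('top', 'scene') [ 0.6379  0.1756  0.2625 39.8765 38.533 ] 120.84749884519576
top 371 395 172 204 346
scene 342 369 206 232 317
[ 0.55837495 -0.1253175   0.         24.          0.        ]
('top',) [ 0.5625 -0.1242 -0.0387 19.0904 -1.678 ] 43.05986180129755 143.58266601988618
('scene',) [ 0.5677 -0.1216 -0.0519 23.6073 -2.3218] 31.364281635623247 147.87551586455447
('top', 'scene') [ 5.65000e-01 -1.23000e-01 -1.27000e-02  2.18573e+01 -3.17760e+00] 110.31543125479938 291.45818188444065
```

View pics/fit_top.png

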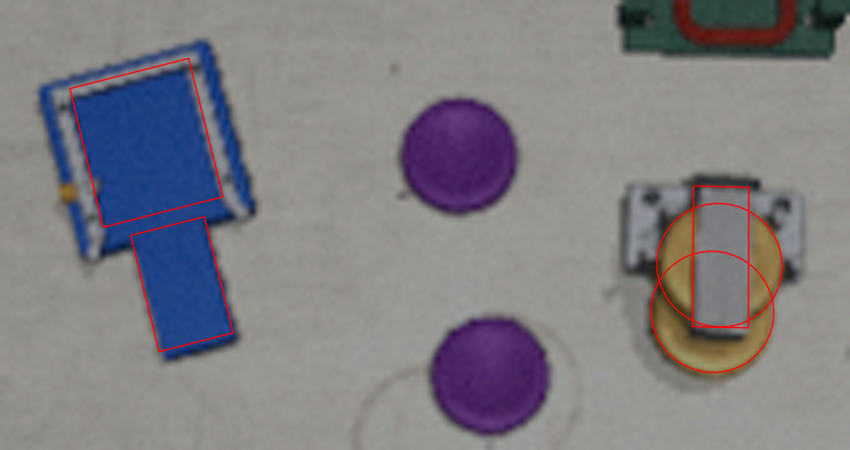

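View pics/fit_scene.png

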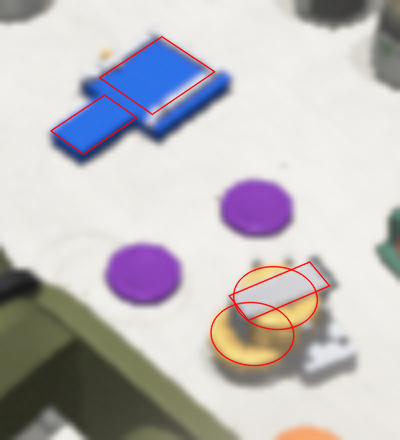

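```bash
cat >> h.py <<'E'
from scipy.spatial.transform import Rotation as Ro
def go(pos,yaw,s=None):
    s=s or bot.state();q=s["orientation"];R=Ro.from_quat(np.r_[q[1:],q[0]])
    T=Ro.from_matrix([[np.cos(yaw),np.sin(yaw),0],[np.sin(yaw),-np.cos(yaw),0],[0,0,-1]])
    return np.round(R.inv().apply(np.array(pos)-s["position"]),4),np.round((R.inv()*T).as_rotvec(),4)
E
python3 - <<'E'
from h import *
c=bot.capture("top");print(onz(c,(240+712/5-.5,130+316/5-.5),.0355),onz(c,(240+719.5/5-.5,130+265/5-.5),.067))
print(go((.540,-.122,.20),-.035))
E
```

```text
[ 0.54057766 -0.12267185  0.0355    ] [ 0.56156368 -0.12318873  0.067     ]
(array([ 0.4515, -0.2297,  0.1039]), array([0.    , 0.    , 0.4298]))
```

drive_tool:
  commands:
    - [[0.04,-0.02,0.0,0,0,0.1,0.085],[0.08,-0.04,0.0,0,0,0.2,0.085],[0.12,-0.06,0.0,0,0,0.3,0.085],[0.16,-0.08,0.0,0,0,0.43,0.085],[0.2,-0.1,0.02,0,0,0.43,0.085],[0.24,-0.12,0.03,0,0,0.43,0.085],[0.28,-0.14,0.05,0,0,0.43,0.085],[0.32,-0.16,0.06,0,0,0.43,0.085],[0.36,-0.18,0.08,0,0,0.43,0.085],[0.4,-0.2,0.09,0,0,0.43,0.085],[0.44,-0.224,0.104,0,0,0.43,0.085],[0.4515,-0.2297,0.104,0,0,0.43,0.085]]
  grip_force: 30

```text
time_s: 2.25
position: [0.5411, -0.1186, 0.198]
orientation: [-0.001, 1.0, -0.016, -0.001]
wrist_force: [-0.3, -0.1, 0.8]
opening: 0.085
```

drive_tool:
  commands:
    - [[0,0,0,0,0,0,0.085],[0,0,0,0,0,0,0.085]]

```text
time_s: 2.45
position: [0.5397, -0.1226, 0.2002]
orientation: [0.0, 1.0, -0.018, 0.0]
wrist_force: [0.3, -0.5, 0.5]
opening: 0.0847
```

Run:
```python
from h import *
print(go((.540,-.122,.14),-.035),go((.540,-.122,.083),-.035))
c=bot.capture("scene");f=c["frame"];s=cv2.resize(f[130:290,270:430],None,fx=5,fy=5,interpolation=cv2.INTER_CUBIC)[:600]
c=bot.capture("top");f=c["frame"];t=cv2.resize(f[130:250,320:440],None,fx=5,fy=5,interpolation=cv2.INTER_CUBIC)
cv2.imwrite("pics/ap.png",cv2.resize(np.hstack([s[:600,:800],t]),(800,343)))
```

```text
(array([ 0.0003, -0.0007,  0.0602]), array([ 0.0003, -0.0002, -0.0002])) (array([ 0.0003, -0.0007,  0.1172]), array([ 0.0003, -0.0002, -0.0002]))
```

View pics/ap.png

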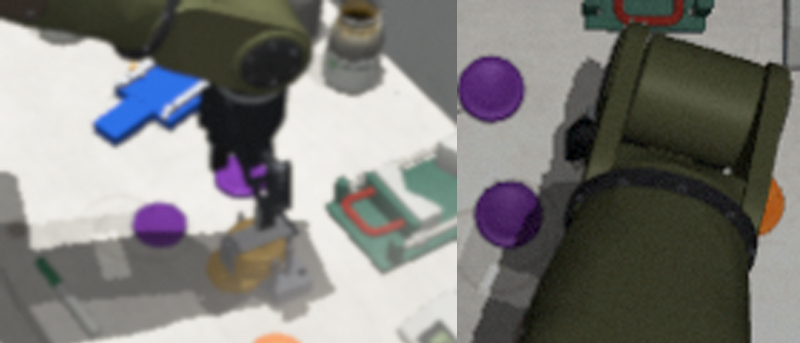

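drive_tool:
  commands:
    - [[0,0,0.02,0,0,0,0.085],[0,0,0.045,0,0,0,0.085],[0,0,0.065,0,0,0,0.085],[0,0,0.08,0,0,0,0.085],[0,0,0.09,0,0,0,0.085],[0,0,0.098,0,0,0,0.085],[0,0,0.106,0,0,0,0.085],[0,0,0.112,0,0,0,0.085],[0,0,0.117,0,0,0,0.085],[0,0,0.117,0,0,0,0.085]]

```text
time_s: 3.55
position: [0.5398, -0.1219, 0.0824]
orientation: [-0.0, 1.0, -0.018, -0.0]
wrist_force: [-0.1, -0.3, 0.2]
opening: 0.0852
```

Run:
```python
from h import *
c=bot.capture("scene");f=c["frame"];cv2.imwrite("pics/dn.png",cv2.resize(f[180:260,320:400],None,fx=7,fy=7,interpolation=cv2.INTER_CUBIC))
```

```text
(no output)
```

View pics/dn.png

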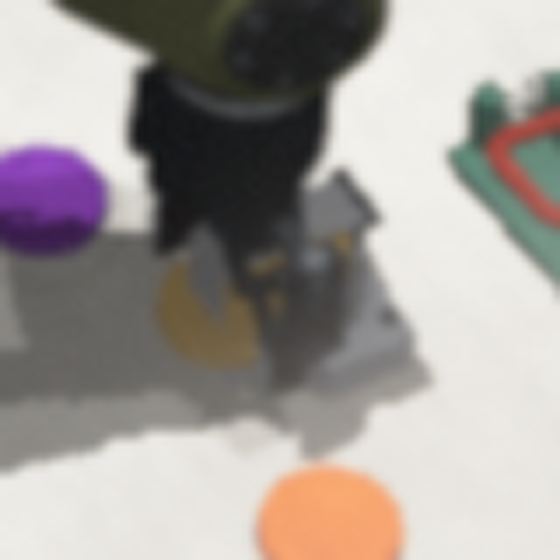

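The gripper straddles the stack front: the near finger is at about (290,340), gold cap visible at (215,320), no contact force. Closing.

drive_tool:
  commands:
    - [[0,0,0,0,0,0,0.07],[0,0,0,0,0,0,0.055],[0,0,0,0,0,0,0.055],[0,0,0,0,0,0,0.055],[0,0,0,0,0,0,0.055],[0,0,0,0,0,0,0.055]]
  grip_force: 35

```text
time_s: 4.2
position: [0.5402, -0.122, 0.0838]
orientation: [0.0, 1.0, -0.018, 0.0]
wrist_force: [-2.9, 1.2, 6.8]
opening: 0.0601
```

drive_tool:
  commands:
    - [[0,0,0,0,0,0,0.055],[0,0,0,0,0,0,0.055]]

```text
time_s: 4.4
position: [0.5402, -0.122, 0.0838]
orientation: [0.0, 1.0, -0.018, 0.0]
wrist_force: [-3.3, 1.3, 6.8]
opening: 0.0601
```

Run:
```python
from h import *
c=bot.capture("scene");f=c["frame"];cv2.imwrite("pics/gr.png",cv2.resize(f[190:250,325:385],None,fx=10,fy=10,interpolation=cv2.INTER_CUBIC))
```

```text
(no output)
```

View pics/gr.png

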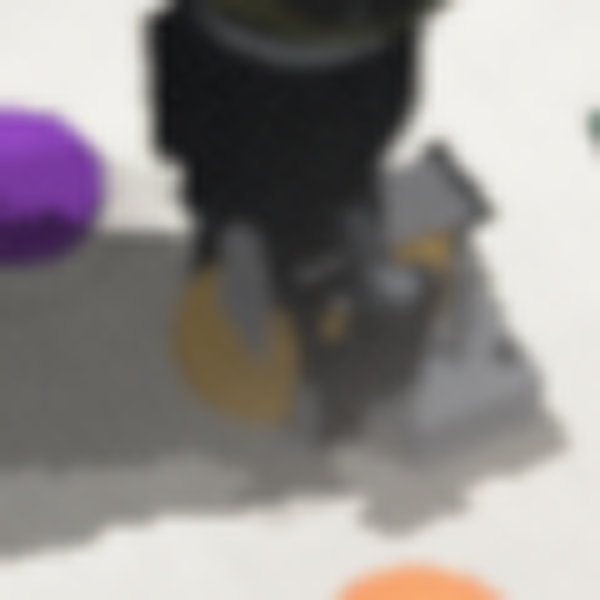

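drive_tool:
  commands:
    - [[-0.002,0,-0.0005,0,0,0,0.055],[-0.005,0,-0.0005,0,0,0,0.055],[-0.008,0,-0.0005,0,0,0,0.055],[-0.011,0,-0.0005,0,0,0,0.055],[-0.014,0,-0.0005,0,0,0,0.055]]

```text
time_s: 4.95
position: [0.526, -0.1216, 0.0837]
orientation: [0.0, 1.0, -0.018, 0.001]
wrist_force: [3.8, -0.9, 3.6]
opening: 0.06
```

drive_tool:
  commands:
    - [[-0.004,0,0,0,0,0,0.055],[-0.008,0,0,0,0,0,0.055],[-0.012,0,0,0,0,0,0.055],[-0.016,0,0,0,0,0,0.055],[-0.02,0,0,0,0,0,0.055],[-0.024,0,0,0,0,0,0.055],[-0.028,0,0,0,0,0,0.055],[-0.032,0,0,0,0,0,0.055],[-0.037,0,0,0,0,0,0.055],[-0.043,0,0,0,0,0,0.055],[-0.05,0,0,0,0,0,0.055],[-0.06,0,0,0,0,0,0.055]]

```text
time_s: 6.15
position: [0.4654, -0.1194, 0.0834]
orientation: [0.0, 1.0, -0.018, 0.0]
wrist_force: [0.4, 0.4, -0.1]
opening: 0.0601
```

Run:
```python
from h import *
c=bot.capture("scene");f=c["frame"];cv2.imwrite("pics/out.png",cv2.resize(f[180:260,305:385],None,fx=7,fy=7,interpolation=cv2.INTER_CUBIC))
print(go((.44,-.119,.16),-.035))
```

```text
(array([-0.0241,  0.0006, -0.0769]), array([-0.0004,  0.0014, -0.0002]))
```

View pics/out.png

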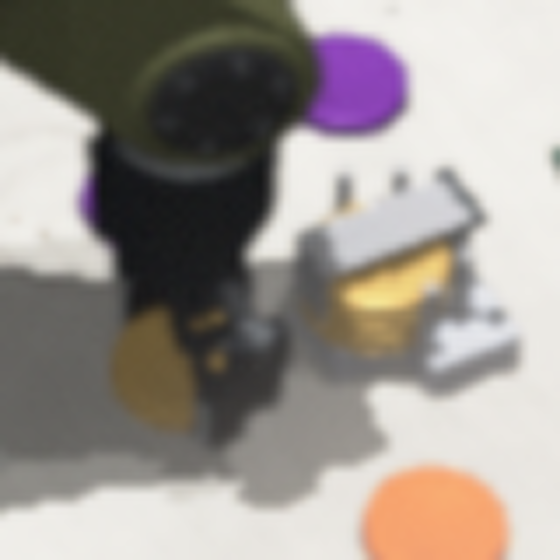

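The lowest cap is held clear of the magazine, and the three others have dropped under the tongue as a flat stack at (390,310). Lifting and carrying it to above the apron.

drive_tool:
  commands:
    - [[-0.005,0,-0.02,0,0,0,0.055],[-0.01,0,-0.05,0,0,0,0.055],[-0.01,0,-0.076,0,0,0,0.055]]

```text
time_s: 6.5
position: [0.4552, -0.119, 0.1604]
orientation: [-0.0, 1.0, -0.018, -0.0]
wrist_force: [1.0, -0.1, 0.1]
opening: 0.06
```

Run:
```python
from h import *
print(go((.5588,.1558,.13),.262))
```

```text
(array([ 0.0938, -0.2783,  0.0304]), array([-2.000e-04,  5.000e-04, -2.974e-01]))
```

drive_tool:
  commands:
    - [[0.01,-0.02,0,0,0,-0.05,0.055],[0.02,-0.05,0,0,0,-0.1,0.055],[0.03,-0.085,0,0,0,-0.15,0.055],[0.04,-0.12,0,0,0,-0.2,0.055],[0.055,-0.155,0,0,0,-0.25,0.055],[0.067,-0.19,0,0,0,-0.297,0.055],[0.08,-0.225,0.005,0,0,-0.297,0.055],[0.088,-0.255,0.015,0,0,-0.297,0.055],[0.092,-0.272,0.025,0,0,-0.297,0.055],[0.0938,-0.2783,0.0304,0,0,-0.297,0.055],[0.0938,-0.2783,0.0304,0,0,-0.297,0.055]]

```text
time_s: 7.6
position: [0.5591, 0.1559, 0.1282]
orientation: [0.0, 0.991, 0.131, -0.001]
wrist_force: [-0.3, 0.2, -1.2]
opening: 0.0602
```

Run:
```python
from h import *
print(go((.5588,.1558,.086),.262))
```

```text
(array([-0.0002,  0.    ,  0.0422]), array([-0.0001,  0.0016,  0.0006]))
```

drive_tool:
  commands:
    - [[0,0,0.01,0,0,0,0.055],[0,0,0.022,0,0,0,0.055],[0,0,0.032,0,0,0,0.055],[0,0,0.038,0,0,0,0.055],[0,0,0.038,0,0,0,0.055]]

```text
time_s: 8.1
position: [0.5592, 0.1554, 0.0899]
orientation: [0.0, 0.991, 0.13, -0.001]
wrist_force: [-0.6, 0.1, -0.3]
opening: 0.0599
```

Run:
```python
from fit import *
s=bot.state();print(s["position"])
p=s["position"];ims=[]
n=[.638,.177,.262]
for k,(x,y) in {"scene":(290,140),"top":(235,125)}.items():
    S=8;w=50 if k=="top" else 50
    w,h=(50,65)
    im=cv2.resize(C[k]["frame"][y:y+h,x:x+w],None,fx=S,fy=S,interpolation=cv2.INTER_CUBIC)
    zc=p[2]-.0587
    L=[(tf([p[0],p[1],0],disc(0,zc*1000+10.5,t=0)[:60]),(0,0,255)),(tf(n,[[i/1000,j/1000,.02] for i,j in [(-115,-20),(-51,-20),(-51,20),(-115,20)]]),(0,255,0)),(tf(n,[[i/1000,j/1000,.0285] for i,j in [(-45,-32.4),(32.3,-32.4),(32.3,32.4),(-45,32.4)]]),(0,255,0))]
    for X,cl in L:
        u=np.round((proj(C[k],X)-(x,y)+.5)*S*16).astype(np.int32);cv2.polylines(im,[u],True,cl,1,cv2.LINE_AA,4)
    ims.append(im)
cv2.imwrite("pics/hov.png",np.hstack(ims))
```

```text
[0.55964294 0.1556792  0.09104151]
```

View pics/hov.png

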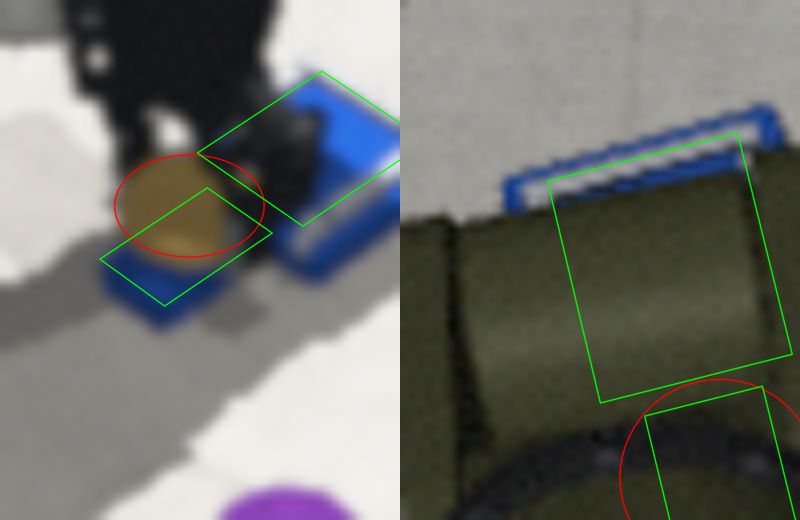

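The hover view shows the cap at (180,205) matching the circle predicted from the TCP. It is centred over the apron, with the lead-ins ahead of the finger at (290,120). Lowering to contact.

drive_tool:
  commands:
    - [[0,0,0.004,0,0,0,0.055],[0,0,0.007,0,0,0,0.055],[0,0,0.009,0,0,0,0.055],[0,0,0.0105,0,0,0,0.055],[0,0,0.0105,0,0,0,0.055]]

```text
time_s: 8.7
position: [0.5595, 0.1558, 0.0803]
orientation: [-0.0, 0.991, 0.131, -0.0]
wrist_force: [0.3, -0.3, -0.3]
opening: 0.06
```

drive_tool:
  commands:
    - [[0,0,0.001,0,0,0,0.055],[0,0,0.0015,0,0,0,0.055],[0,0,0.0015,0,0,0,0.055]]

```text
time_s: 9.0
position: [0.5596, 0.1558, 0.079]
orientation: [0.0, 0.991, 0.131, 0.0]
wrist_force: [-0.2, -0.7, 0.4]
opening: 0.0604
```

drive_tool:
  commands:
    - [[0,0,0.0007,0,0,0,0.055],[0,0,0.0007,0,0,0,0.055]]

```text
time_s: 9.2
position: [0.5598, 0.1558, 0.0788]
orientation: [-0.0, 0.991, 0.131, 0.0]
wrist_force: [-1.3, -0.0, 4.9]
opening: 0.0604
```

Contact (4.9 N). Release and go up.

drive_tool:
  commands:
    - [[0,0,0,0,0,0,0.065],[0,0,0,0,0,0,0.075],[0,0,0,0,0,0,0.085],[0,0,0,0,0,0,0.085],[0,0,-0.01,0,0,0,0.085],[0,0,-0.03,0,0,0,0.085],[0,0,-0.06,0,0,0,0.085],[-0.02,0,-0.09,0,0,0,0.085],[-0.06,0,-0.11,0,0,0,0.02],[-0.1,0,-0.11,0,0,0,0.02],[-0.14,0,-0.11,0,0,0,0.02],[-0.18,0,-0.11,0,0,0,0.02]]

```text
time_s: 10.4
position: [0.3841, 0.1088, 0.1889]
orientation: [-0.0, 0.991, 0.131, 0.001]
wrist_force: [1.0, 0.9, 0.5]
opening: 0.0277
```

Run:
```python
from fit import *
f={n:C[n]["frame"].astype(float) for n in C};ims=[]
n=[.638,.177,.262]
# gold fits of cap on apron, free x,y at z=.0305 rim
win={"top":(255,155,60,50),"scene":(290,145,45,45)}
for k,(x,y,w,h) in win.items():
    H=hsv(k)[y:y+h,x:x+w];F=f[k][y:y+h,x:x+w]
    g=np.clip((F[...,2]-F[...,0]-15)/40,0,1)*((H[...,0]>12)&(H[...,0]<40))
    print(k,g.sum())
    def c(p):return ((soft(C[k],[tf([p[0],p[1],0],disc(0,20))],x,y,w,h)-g)**2).sum()
    s=np.array([[.559,.156],[.567,.156],[.559,.164]]);r=minimize(c,s[0],method="Nelder-Mead",options=dict(initial_simplex=s));print(k,r.x,r.fun)
for k,(x,y) in {"scene":(295,140),"top":(240,130)}.items():
    im=cv2.resize(C[k]["frame"][y:y+70,x:x+57],None,fx=7,fy=7,interpolation=cv2.INTER_CUBIC);ims.append(im)
cv2.imwrite("pics/laid.png",np.hstack(ims));print(bot.state()["position"],bot.state()["opening"])
```

```text
top 427.05
top [0.56029652 0.15481545] 28.16278642829681
scene 206.4
scene [0.56355808 0.16026431] 24.363925893886965
[0.38222176 0.1084694  0.18855278] 0.020290890363193956
```

View pics/laid.png

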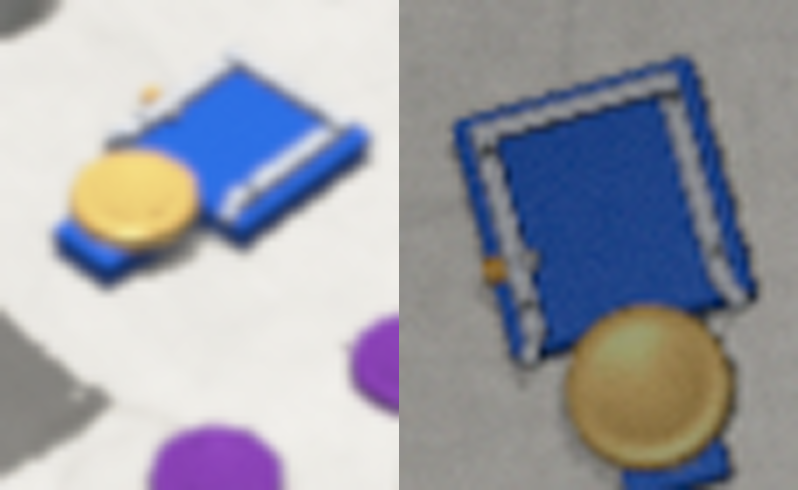

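The cap lies on the apron at (650,385) in the top view, within about 1 mm of the pocket's midline and clear of the lead-ins. Its top-camera position agrees with the TCP to 1 mm. Now the push, with the fingers 20 mm apart as a cradle behind it.

Run:
```python
from h import *
print(go((.505,.141,.16),.265),go((.505,.141,.096),.265))
```

```text
(array([0.1271, 0.0004, 0.0284]), array([-0.0001,  0.0013, -0.0032])) (array([0.1271, 0.0004, 0.0924]), array([-0.0001,  0.0013, -0.0032]))
```

drive_tool:
  commands:
    - [[0.04,0,0.01,0,0,0,0.02],[0.08,0,0.02,0,0,0,0.02],[0.105,0,0.028,0,0,0,0.02],[0.12,0,0.04,0,0,0,0.02],[0.122,0,0.06,0,0,0,0.02],[0.122,0,0.075,0,0,0,0.02],[0.122,0,0.086,0,0,0,0.02],[0.122,0,0.0924,0,0,0,0.02],[0.122,0,0.0924,0,0,0,0.02]]

```text
time_s: 11.4
position: [0.5035, 0.1408, 0.0956]
orientation: [0.0, 0.991, 0.131, -0.0]
wrist_force: [0.1, 1.0, 0.5]
opening: 0.0201
```

drive_tool:
  commands:
    - [[0.004,0,0,0,0,0,0.02],[0.008,0,0,0,0,0,0.02],[0.012,0,0,0,0,0,0.02],[0.016,0,0,0,0,0,0.02],[0.02,0,0,0,0,0,0.02],[0.024,0,0,0,0,0,0.02],[0.028,0,0,0,0,0,0.02],[0.032,0,0,0,0,0,0.02],[0.036,0,0,0,0,0,0.02],[0.04,0,0,0,0,0,0.02]]

```text
time_s: 12.4
position: [0.5425, 0.1512, 0.0959]
orientation: [0.0, 0.991, 0.131, -0.0]
wrist_force: [0.1, -0.5, 0.4]
opening: 0.0199
```

Run:
```python
from fit import *
ims=[]
for k,(x,y) in {"scene":(295,140),"top":(240,130)}.items():
    im=cv2.resize(C[k]["frame"][y:y+70,x:x+57],None,fx=7,fy=7,interpolation=cv2.INTER_CUBIC);ims.append(im)
cv2.imwrite("pics/push.png",np.hstack(ims));s=bot.state();print(s["position"],s["opening"],s["wrist_force"])
```

```text
[0.54257821 0.15122259 0.09587742] 0.01971852401272973 [ 0.1777809   0.15920775 -0.36656306]
```

View pics/push.png

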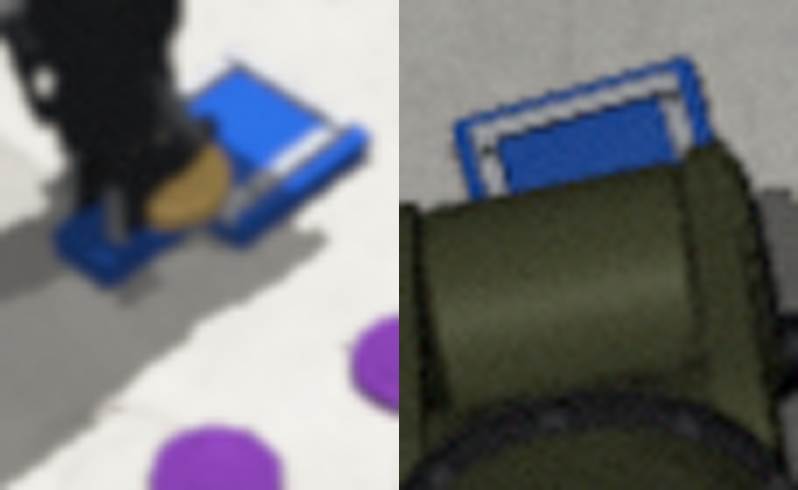

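The cap is moving along the apron into the mouth, straight, at (190,190) in the scene half, with no resistance. Continuing in short calls and watching the force.

drive_tool:
  commands:
    - [[0.004,0,0,0,0,0,0.02],[0.008,0,0,0,0,0,0.02],[0.012,0,0,0,0,0,0.02],[0.016,0,0,0,0,0,0.02],[0.02,0,0,0,0,0,0.02],[0.024,0,0,0,0,0,0.02]]

```text
time_s: 13.1
position: [0.5657, 0.1574, 0.0959]
orientation: [0.0, 0.991, 0.131, 0.0]
wrist_force: [-0.5, 0.5, -0.1]
opening: 0.0202
```

drive_tool:
  commands:
    - [[0.003,0,0,0,0,0,0.02],[0.006,0,0,0,0,0,0.02],[0.009,0,0,0,0,0,0.02]]

```text
time_s: 13.4
position: [0.5741, 0.1598, 0.0958]
orientation: [-0.0, 0.991, 0.131, -0.0]
wrist_force: [-1.7, 0.5, 0.0]
opening: 0.0198
```

drive_tool:
  commands:
    - [[0.002,0,0,0,0,0,0.02],[0.004,0,0,0,0,0,0.02],[0.006,0,0,0,0,0,0.02]]

```text
time_s: 13.7
position: [0.5799, 0.1613, 0.0958]
orientation: [-0.0, 0.991, 0.131, -0.0]
wrist_force: [-2.5, 0.4, 0.7]
opening: 0.0198
```

drive_tool:
  commands:
    - [[0.0015,0,0,0,0,0,0.02],[0.003,0,0,0,0,0,0.02],[0.0045,0,0,0,0,0,0.02],[0.006,0,0,0,0,0,0.02]]

```text
time_s: 14.1
position: [0.5858, 0.1628, 0.0959]
orientation: [-0.0, 0.991, 0.131, 0.0]
wrist_force: [-2.1, 1.2, 0.1]
opening: 0.0198
```

drive_tool:
  commands:
    - [[0.0015,0,0,0,0,0,0.02],[0.003,0,0,0,0,0,0.02],[0.0045,0,0,0,0,0,0.02]]

```text
time_s: 14.4
position: [0.5902, 0.1639, 0.0959]
orientation: [0.0, 0.991, 0.131, 0.0]
wrist_force: [-0.9, 0.3, -0.0]
opening: 0.0201
```

drive_tool:
  commands:
    - [[0.001,0,0,0,0,0,0.02],[0.002,0,0,0,0,0,0.02],[0.003,0,0,0,0,0,0.02]]

```text
time_s: 14.7
position: [0.593, 0.1647, 0.0959]
orientation: [0.0, 0.991, 0.131, 0.0]
wrist_force: [0.0, 0.5, -0.6]
opening: 0.02
```

drive_tool:
  commands:
    - [[0.001,0,0,0,0,0,0.02],[0.002,0,0,0,0,0,0.02],[0.003,0,0,0,0,0,0.02]]

```text
time_s: 15.0
position: [0.5959, 0.1655, 0.0959]
orientation: [0.0, 0.991, 0.131, -0.0]
wrist_force: [-0.1, 0.2, 1.0]
opening: 0.0199
```

drive_tool:
  commands:
    - [[0.0007,0,0,0,0,0,0.02],[0.0014,0,0,0,0,0,0.02],[0.0014,0,0,0,0,0,0.02]]

```text
time_s: 15.3
position: [0.5967, 0.1658, 0.0957]
orientation: [0.0, 0.991, 0.131, -0.001]
wrist_force: [-4.6, -0.7, 2.3]
opening: 0.0202
```

drive_tool:
  commands:
    - [[0.0007,0,0,0,0,0,0.02],[0.0014,0,0,0,0,0,0.02],[0.0014,0,0,0,0,0,0.02]]

```text
time_s: 15.6
position: [0.5974, 0.1661, 0.0955]
orientation: [0.0, 0.991, 0.131, -0.002]
wrist_force: [-12.7, -2.3, 6.0]
opening: 0.02
```

Hard stop at the back wall (13 N), about 16.5 mm past the ball's force peak. Backing off and clearing the view.

drive_tool:
  commands:
    - [[-0.003,0,0,0,0,0,0.02],[-0.008,0,0,0,0,0,0.02],[-0.012,0,-0.02,0,0,0,0.02],[-0.015,0,-0.05,0,0,0,0.02],[-0.05,0,-0.09,0,0,0,0.02],[-0.09,0,-0.11,0,0,0,0.02],[-0.13,0,-0.11,0,0,0,0.02],[-0.17,0,-0.11,0,0,0,0.02],[-0.2,0,-0.11,0,0,0,0.02],[-0.22,0,-0.11,0,0,0,0.02],[-0.22,0,-0.11,0,0,0,0.02]]

```text
time_s: 16.7
position: [0.3843, 0.1089, 0.2061]
orientation: [-0.0, 0.991, 0.13, 0.0]
wrist_force: [-0.1, -0.2, 0.5]
opening: 0.02
```

Run:
```python
from fit import *
F=C["top"]["frame"];a=cv2.resize(F[130:190,240:300],None,fx=6.6667,fy=6.6667,interpolation=cv2.INTER_CUBIC)
b=cv2.resize(F[155:215,355:415],None,fx=6.6667,fy=6.6667,interpolation=cv2.INTER_CUBIC)
S=C["scene"]["frame"];c=cv2.resize(S[145:185,300:355],(400,200),interpolation=cv2.INTER_CUBIC)
d=cv2.resize(S[195:245,330:385],(400,200),interpolation=cv2.INTER_CUBIC)
cv2.imwrite("pics/end.png",np.vstack([np.hstack([a,b]),np.hstack([c,d])]))
s=bot.state();print(s["position"],s["time_s"])
old=cv2.imread("pics/top0.png");D=cv2.absdiff(old,F).max(2);D[:, :]=D
lab,n=cv2.connectedComponents((cv2.medianBlur(D,3)>40).astype(np.uint8))[0:2]
r,_,st,_=cv2.connectedComponentsWithStats((cv2.medianBlur(D,3)>40).astype(np.uint8));print(st[1:][st[1:,4]>8])
```

```text
[0.38625171 0.1092937  0.20635532] 16.8
[[  257   146    24    24   456]
 [  370   191    25    15   173]
 [  240   208   144   192 10872]
 [  391   261   145    38  2281]
 [  386   287     3     9    25]
 [  387   301   146    18   997]
 [  330   308   310    92 15212]
 [  289   376     6    11    36]
 [  296   378     5     6    16]
 [  301   381     9    12    52]
 [  311   386     5     8    23]]
```

View pics/end.png

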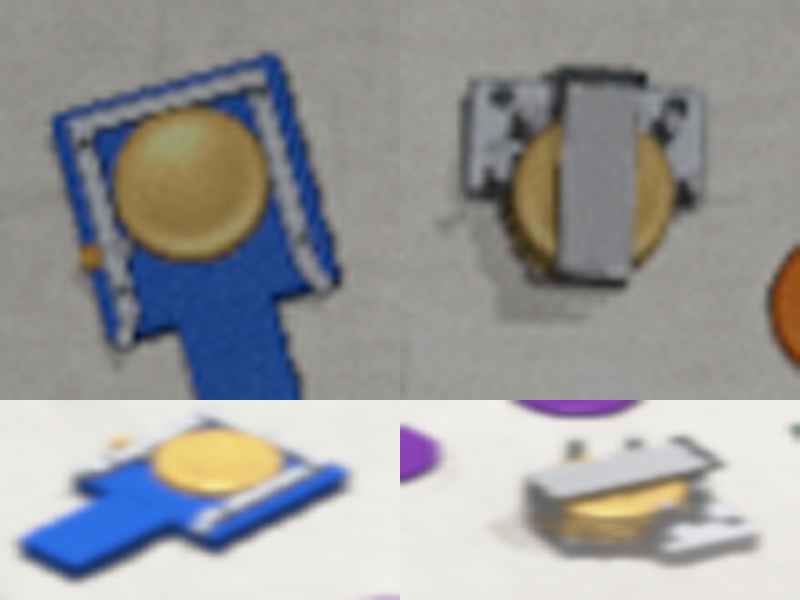

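The final views show the cap against the back wall at (192,185). The ball at (125,248) is out behind its widest part. The three caps lie flat in the magazine, and nothing else changed apart from the arm and its shadow.

```bash
python3 -c "
from workcell import bot
print(bot.close_job())"
```

```text
the job is handed in; nothing more can be done
None
```

The lowest gold cap is in the nest, pushed home past the ball, and the job is handed in at about 17 s of the 53 s allowed.

- **Magazine:** I gripped the cap across its diameter and slid it out under the tongue. The final pictures show the other three dropped into a flat stack.
- **Apron:** I laid the cap about 1 mm off the pocket's midline, going by the picture. The top camera and the TCP agreed on its position to 1 mm.
- **Push:** The resistance peaked at about 2.5 N at the ball, then fell to nothing. The cap met a hard stop at the back wall, about 16.5 mm past the ball (17 mm expected), and I pressed to about 13 N before backing off.
- **Last checks:** The cap is against the back wall with the ball out behind its widest part, judged by eye at low resolution. I had no direct reading of the ball. The gripper is clear. In the top view I saw no change among the bystanders and look-alikes, though the arm and its shadow covered part of the picture.
- **Disagreements:** The two cameras' fits differed by 5–9 mm on the nest and magazine positions. The top camera matched the robot, so I relied on it and on force. The opening read 60 mm on the 63.5 mm cap throughout, but the grip held.

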